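# Snap the blanking cap onto the valve block

## Task

One outlet of the washing machine valve block is still bare: take the loose narrow blanking cap that matches the one already fitted, and press it straight down over the bare stud, through the click, until it is fully home on its collar. Leave the wide cap and everything else on the worktop where it is. Finish while still holding the cap by its grip and pressing it down firmly, but without brute force; do not let go.

Things in the scene. Friction and masses are not known exactly. Their poses are not given: they have to be found in the camera images.
- cap: loose blanking cap to fit: white plastic, 58 mm tall, 30 to 60 g, upright on the worktop, open end down. Skirt 42 mm in diameter, 30 mm high, with a flat shoulder; a grip stands on it. Inside: bore 34 mm wide, 25 mm deep, with an inward lip 28 mm wide over the lowest 3 mm. Origin: centre of the underside, z up; yaw does not matter.
- cap_grip (a point): on the cap's axis, 50 mm above its underside, in its ribbed round finger grip: 26 mm in diameter, from 30 to 58 mm above the underside. Take it here from above, closing in any direction.
- wide_cap: another loose white cap that does not fit this block: skirt 60 mm in diameter and 22 mm high, grip 26 mm in diameter, 42 mm tall in all. It and the narrow cap may stand in either order. Origin: centre of the underside. Leave it where it is.
- valve_block: valve block, fixed to the worktop: grey plastic, 156 x 62 mm, on a steel foot 190 x 84 mm. Two round collars, 48 mm wide, tops 60 mm up, 45 mm either side of its centre along its x axis: on the -x one an identical cap is fitted (top 118 mm up), on the +x one stands the bare stud. Hose tails on its -y side reach 60 mm from the centre, 42 mm high. Origin: centre of the underside; any yaw.
- stud_seat (a point): centre of the bare outlet's rigid collar top, where the cap's underside comes to rest, 60 mm above the worktop. The upright stud rises from here: 25 mm in diameter, 24 mm high, its top 8 mm tapering to 16 mm across.
- stud_balls (a point): on the stud's axis, 9 mm above the collar, at the height of four sprung balls that stand 3.5 mm out of its side. The cap's lip meets them about 13 mm above home and needs some 8 to 16 N to pass; 9 to 6 mm above home the force drops or even pulls down (the click), and the cap must be pressed on down to the rigid collar.
- nail_brush: a white nail brush, 85 x 30 x 23 mm, lying on the worktop; leave it
- torch: a black pocket torch, 99 mm long, 33 mm thick, lying on the worktop; leave it. Over the worktop behind it hangs a wall cabinet (everything right of about y = -0.15 m and beyond x = 0.6 m, less than 0.6 m up): swing past it with the arm drawn in.
- sink_plug: a black rubber sink plug, 45 mm wide, 29 mm high with its ring; leave it
- tape_roll: a roll of black tape, 62 mm wide, 19 mm high, lying flat; leave it
- peg_one: a wooden clothes peg, 73 x 16 x 12 mm, lying on the worktop right of the block; leave it
- peg_two: a like clothes peg, lying between the two caps' places; leave it
There are look-alikes about, which are no part of the job. Leave any pink or purple look-alike of the cap alone.

How it is judged (in metres and radians):
On the way, in this order (a step that is already met when the one before it is completed fails the run):
1. the narrow cap is lifted in the fingers (height (world z) of cap above 0.03 m and contact force between the fingers and cap above 1 N), for 0.1 s.
2. the cap stands over the bare stud, held, upright and not yet snapped (horizontal distance between cap and stud_seat below 0.008 m and z of cap in the frame of stud_seat between 0.01 and 0.08 m and angle between cap's own z axis and vertical below 0.2 rad and contact force between the fingers and cap above 1 N), for 0.1 s.
3. the cap is pressed through the click, down onto the collar, and the press is kept up (z of cap in the frame of stud_seat below 0.002 m and horizontal distance between cap and stud_seat below 0.004 m and contact force between cap and valve_block above 4 N), for 0.3 s.
At the end, for the whole second after the job is handed in: The narrow cap is on the bare outlet: underside within 2 mm of the collar, centred within 4 mm, upright within 5 degrees, still, held in the fingers and pressed on with more than 4 N; wide cap, brush, torch, plug, tape and pegs within 30 mm of where they stood (all of step 3 and z of cap in the frame of stud_seat above -0.004 m and angle between cap's own z axis and vertical below 0.08 rad and linear speed of cap below 0.02 m/s and contact force between the fingers and cap above 2 N and distance of each of wide_cap, nail_brush, torch, sink_plug, tape_roll, peg_one, peg_two from where it was at the start of the episode below 0.03 m); the arm keeps its last pose, push and grip.
It fails at once if the wide cap is disturbed (distance of wide_cap from where it was at the start of the episode above 0.05 m).
It fails at once if the cap is squeezed onto the block with brutal force (contact force between cap and valve_block above 80 N).
It also fails if it takes over 40 s, if anything falls off the work surface, if the arm or the gripper's body presses on something with over 40 N, if the wrist force passes 120 N, or if a joint passes its speed limit or range.

## Robot

A 6-joint arm with a two-finger parallel gripper is mounted at the origin on a cart in front of the work surface, level with it; the furniture and walls round the work are solid. World frame = base frame: x ahead of the robot, y to its left, z up, the work surface at z = 0. Lengths are in m, angles in degrees, forces in N, time in s.
With the tool pointing down it reaches from about 0.35 to 0.875 m from the base axis. Payload 4.2 kg.
Tool frame: the origin (TCP) lies midway between the tips of the shut fingers; the grasp point (between the pads) lies 19 mm behind it (r.pinch_z is the distance from the TCP to the grasp point, in m); z points along the fingers, y is the line along which they close (so a half turn about z gives the same grasp; the last joint's range is limited). The gripper opens to 87 mm and grips with 3 to 60 N. Pads are 19 mm wide; open, the fingers measure 117 mm over their backs; the gripper's body (75 mm by 190 mm) begins 51 mm behind the grasp point.
Start: joints at [-61.387, 22.042, 0.453, 0, -68.411, -14.817], TCP at [0.149, -0.607, 0.223] pointing down, gripper open.
Joint ranges: [-179.83, 179.83], [-69.29, 118.12], [-61.27, 80.66], [-181.25, 117.63], [-171.15, -9.14], [-177.46, 177.46]. Speed limits (degrees/s): [159.86, 159.86, 180, 180, 180, 180].

## Interface

Orientations are given as a 3x3 rotation matrix whose columns are the frame's x, y, z axes.
In Python, from station import r, imaging, models gives the robot as it stands. The module is installed in compiled form; this text tells all that it offers.
- The arm moves only by the tool apply_moves, never from a script. Its argument "moves" is a list of rows, each a list of 2 entries, a list of its own where there are three numbers: the shift along the tool's x, y, z in m, then the turn about the tool's z in degrees. A call has 1 to 5 rows; each row shifts and turns the commanded pose from where the row before left it, along the tool's axes as they then stand; what a row does not reach is not made up. A row lasts 1/12 s, in which the tool goes at most 41.7 mm and 7.16 degrees, less where a joint would pass 70% of its speed; a pose out of reach is approached as far as the arm can. A call is refused whole if a number of a shift passes 0.0417 or a number of a turn 7.16, either way. A call with a gripper value outside its range is refused whole. "hand" is the finger opening in m, from 0 to 0.087, set as the call begins (left out, the last holds). The fingers move at their own pace and stop on an object; the grip force is fixed at half the most. Time passes only in rows, so rows that do not move let the fingers close. It gives the time, the measured TCP pose, the force, the opening and the grip force at its end, in the units of the state.
- r.sense(): the state, without advancing time (a new reading comes with each control period).
- imaging.capture(name): name is "scene" or "top" or "wrist"; returns a dict with "frame" (400x640x3 uint8, blue, green, red), "intrinsics" (3x3 intrinsics, pixels), "dist" ([k1, k2, p1, p2, k3] as OpenCV has them; the pictures are not rectified), "eye" and "orientation" of the camera in the world. Camera axes: x right, y down, z forward; pixel columns grow to the right and rows downward; lengths in m; the calibration is good to about 2 mm. A picture is of the moment at which its call begins. There is no depth.
- r.finish_job(): hands the job in; it is judged then, once.
Trained networks look in a picture, given as the dict that the camera call returned (one of the last four; its "shot" number tells which), for a name from the list of things; names that differ only in an ending like _2 or _b are one class to them, and where a whole thing is asked for, a point or a joint stands for the part that bears it (a point fixed in the world has none). Each returns a list of dicts, best first, with "confidence" (0 to 1); they miss things now and then, are a little off and sometimes report something else, mostly with a low value. They report only what shows in the picture. A call takes as long as a camera call. They do not tell look-alikes from the thing itself.
- models.cut_out(picture, target): "region" (400x640 bool, what is visible of it) and "extent" ([left, top, width, height] as shares, 0 to 1, of the picture: columns of its width, rows of its height, round what is visible of it).
- models.place_of(picture, target): "at" ([column, row] as shares, 0 to 1, of the picture: columns of its width, rows of its height: a listed point, or the origin of a listed thing).
The state is a dict: "time_s": time; "joints": joint angles; "joint_velocities": joint speeds; "effort": joint torques, N m; "tcp_pos": TCP position; "ee_rot": TCP orientation; "wrist_force": force on the tool from outside, world axes, zero at the start; "moment": the same for the moment, N m; "gripper_width": opening from 0.0 (shut) to 1.0 (fully open); "gripper_force": force on a finger pad.
Only numpy, scipy, OpenCV 4.12 (cv2) and the standard library are available. Lean on these libraries where they do the work, as an engineer would, in place of code of your own. Each camera call takes 0.05 s, during which the arm holds its last target. There are 200 camera calls.

## Working session

There is one attempt and no reset: what is moved stays moved. The work goes in short steps, Python scripts to look and compute and a tool call to move; the robot and the scene stay as the last step left them, time stands still between calls to the robot, and variables do not carry over. Pictures are saved under pics/ and viewed, at most 10 in all, crops included, and the job is handed in when it is done.

Besides the shell and the picture viewer there is one more tool, called after "Request:" by a JSON object that holds its "op" and its "data", one argument or row to a line. apply_moves: Moves the arm, as the interface text tells. Its arguments: {"type":"object","properties":{"moves":{"type":"array"},"hand":{"type":"number"}},"required":["moves"]}

```bash
mkdir -p pics; cat > h.py <<'E'
import numpy as np, cv2
from station import r, imaging, models
def ray(p,uv):
    q=cv2.undistortPoints(np.array([[uv]],float),np.array(p["intrinsics"]),np.array(p["dist"],float))[0,0]
    d=np.array(p["orientation"])@np.array([q[0],q[1],1.]); return np.array(p["eye"]),d
def atz(p,uv,z):
    e,d=ray(p,uv); return e+d*(z-e[2])/d[2]
def proj(p,X):
    R=np.array(p["orientation"]);e=np.array(p["eye"],float)
    rv=cv2.Rodrigues(R.T)[0]; return cv2.projectPoints(np.array(X,float).reshape(-1,3),rv,-R.T@e,np.array(p["intrinsics"]),np.array(p["dist"],float))[0][:,0]
def px(a): return np.array(a)*[640,400]
E
python3 - <<'E'
from h import *
np.set_printoptions(precision=4,suppress=True)
for n in ["top","scene"]:
    p=imaging.capture(n); cv2.imwrite(f"pics/{n}0.png",p["frame"]); print(n,p["eye"])
    for t,z in [("cap",0),("cap_grip",.05),("wide_cap",0),("valve_block",0),("stud_seat",.06),("stud_balls",.069),("nail_brush",0.012),("torch",.016),("sink_plug",0),("tape_roll",0),("peg_one",0),("peg_two",0)]:
        for o in models.place_of(p,t)[:4]:
            u=px(o["at"]); print(t,round(o["confidence"],2),u.round(1),atz(p,u,z)[:2])
print(r.sense())
E
```

```text
top [0.367  0.0611 1.1615]
cap 0.75 [192.2 218.3] [0.5117 0.4221]
cap 0.71 [208.8 246.7] [0.4257 0.3709]
cap 0.67 [183.4 256.2] [0.3998 0.4446]
cap 0.56 [415.8 165.9] [ 0.6591 -0.2602]
cap_grip 0.78 [181.  254.8] [0.4024 0.4351]
cap_grip 0.75 [186.2 221. ] [0.4981 0.4235]
cap_grip 0.55 [202.5 247. ] [0.4229 0.3754]
cap_grip 0.33 [444.2 246.1] [ 0.4096 -0.3127]
wide_cap 0.73 [259.4 234.3] [0.4591 0.2214]
valve_block 0.77 [339.1 202.3] [ 0.5506 -0.02  ]
stud_seat 0.97 [353.2 213.2] [ 0.5086 -0.0554]
stud_balls 0.63 [352.  214.5] [ 0.5038 -0.0508]
nail_brush 0.71 [423.7 232.7] [ 0.4519 -0.2675]
torch 0.66 [414.  166.6] [ 0.653  -0.2502]
torch 0.55 [230.6 238.1] [0.4486 0.3036]
sink_plug 0.58 [387.7 249.5] [ 0.405  -0.1604]
tape_roll 0.79 [251.7 174.7] [0.6421 0.2449]
tape_roll 0.27 [349.6 211.9] [ 0.5205 -0.051 ]
peg_one 0.57 [442.1 249.4] [ 0.4019 -0.3225]
peg_two 0.43 [227.  239.1] [0.4469 0.3176]
scene [-0.0612 -0.5872  0.4682]
cap 0.73 [215.1 195.5] [0.4058 0.4511]
cap 0.71 [233.  199.5] [0.4325 0.3821]
cap 0.56 [268.1 217.7] [0.4414 0.2002]
cap 0.55 [245.7 188.8] [0.5093 0.4318]
ca
[... 688 characters left out ...]
o 0.7 [354.1 215.9] [0.6276 0.0412]
peg_two 0.59 [247.9 204.9] [0.4456 0.3147]
peg_two 0.52 [358.5 237.2] [ 0.5476 -0.0493]
{'time_s': 1.3, 'joints': array([-61.3878,  22.0429,   0.4509,   0.0002, -68.4127, -14.8165]), 'joint_velocities': array([-0.0487,  0.0053, -0.0544, -0.0529, -0.0441, -0.0113]), 'effort': array([ -0.0005, -39.0477,  18.762 ,   4.2245,   0.0153,  -0.    ]), 'tcp_pos': array([ 0.149 , -0.6069,  0.2225]), 'ee_rot': array([[-0.9712, -0.2385, -0.    ],
       [-0.2385,  0.9712,  0.0001],
       [ 0.    ,  0.0001, -1.    ]]), 'wrist_force': array([ 1.0776,  0.0891, -0.9556]), 'moment': array([0.0144, 0.0293, 0.0249]), 'gripper_force': 0.0, 'gripper_width': 0.9998373423099933}
```

```bash
python3 - <<'E'
import cv2,numpy as np
a=cv2.imread("pics/top0.png")[140:300,150:470]; b=cv2.imread("pics/scene0.png")[150:350,180:500]
cv2.imwrite("pics/a.png",np.vstack([cv2.resize(a,None,fx=1.67,fy=1.67,interpolation=2),cv2.resize(b,None,fx=1.67,fy=1.67,interpolation=2)])[:600])
E
```

```text
(no output)
```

View pics/a.png

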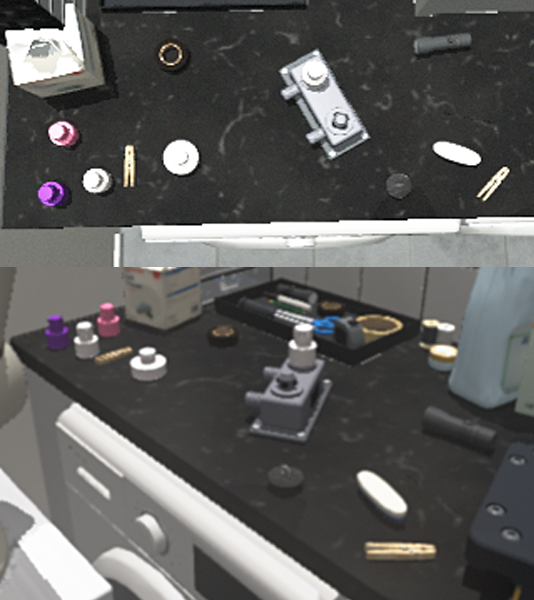

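Candidates in the top view: pink (187,220), purple (181,255), white narrow (208,248), wide white (259,234), fitted cap (~338,184). By the description it is the white narrow one at (208,248). I'll check it with a crop.

```bash
python3 - <<'E'
from h import *
cv2.imwrite("pics/crop.png",np.hstack([cv2.resize(cv2.imread("pics/top0.png")[205:275,165:235],(400,400),interpolation=2),cv2.resize(cv2.imread("pics/scene0.png")[165:235,195:265],(400,400),interpolation=2)]))
a=imaging.capture("top");b=imaging.capture("scene")
def tri(u,v):
    A=[];B=[]
    for p,w in((a,u),(b,v)):
        e,d=ray(p,w);d/=np.linalg.norm(d);M=np.eye(3)-np.outer(d,d);A.append(M);B.append(M@e)
    return np.linalg.solve(sum(A),sum(B)).round(4)
print(tri((202.5,247),(227.1,186.3)),tri((208.8,246.7),(233,199.5)),"stud",tri((352,214.5),(352.4,218.3)),tri((353.2,213.2),(356.8,235.3)))
E
```

```text
[0.4196 0.3771 0.0503] [0.4256 0.3691 0.0064] stud [ 0.5082 -0.0548  0.0691] [ 0.5175 -0.063   0.0222]
```

View pics/crop.png

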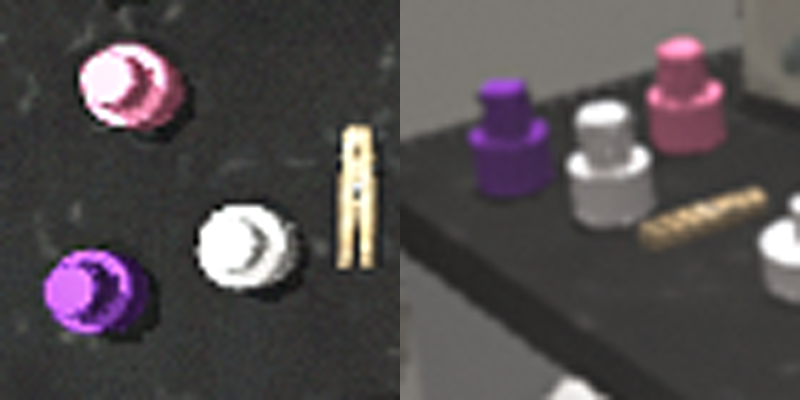

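Request:
{"op": "apply_moves", "data": {
  "moves": [
    [[-0.0284, 0.0279, 0], 0],
    [[-0.0284, 0.0279, 0], 0],
    [[-0.0284, 0.0279, 0], 0],
    [[-0.0284, 0.0279, 0], 0],
    [[-0.0284, 0.0279, 0], 0]
  ],
  "hand": 0.06
}}

```text
time_s: 1.82
tcp_pos: [0.2542, -0.4361, 0.2226]
ee_rot: [[-0.971, -0.238, 0.0], [-0.238, 0.971, -0.0], [-0.0, -0.0, -1.0]]
wrist_force: [2.0, 0.9, 0.4]
gripper_width: 0.73
gripper_force: 0.0
```

Request:
{"op": "apply_moves", "data": {
  "moves": [
    [[-0.0284, 0.0279, 0], 0],
    [[-0.0284, 0.0279, 0], 0],
    [[-0.0284, 0.0279, 0], 0],
    [[-0.0284, 0.0279, 0], 0],
    [[-0.0284, 0.0279, 0], 0]
  ]
}}

```text
time_s: 2.23
tcp_pos: [0.359, -0.2665, 0.223]
ee_rot: [[-0.971, -0.238, 0.001], [-0.238, 0.971, -0.0], [-0.001, -0.001, -1.0]]
wrist_force: [1.0, -0.5, -0.1]
gripper_width: 0.688
gripper_force: 0.0
```

The crop shows the white narrow cap (208,247) between purple, pink and peg_two, so the choice holds.

Request:
{"op": "apply_moves", "data": {
  "moves": [
    [[-0.0126, 0.0357, 0], 0],
    [[-0.0126, 0.0357, 0], 0],
    [[-0.0126, 0.0357, 0], 0],
    [[-0.0126, 0.0357, 0], 0],
    [[-0.0126, 0.0357, 0], 0]
  ]
}}

```text
time_s: 2.65
tcp_pos: [0.3768, -0.0782, 0.223]
ee_rot: [[-0.971, -0.238, 0.001], [-0.238, 0.971, 0.0], [-0.001, -0.0, -1.0]]
wrist_force: [1.2, 0.4, -0.6]
gripper_width: 0.688
gripper_force: 0.0
```

Request:
{"op": "apply_moves", "data": {
  "moves": [
    [[-0.0126, 0.0357, 0], 0],
    [[-0.0126, 0.0357, 0], 0],
    [[-0.0126, 0.0357, 0], 0],
    [[-0.0126, 0.0357, 0], 0],
    [[-0.0126, 0.0357, 0], 0]
  ]
}}

```text
time_s: 3.07
tcp_pos: [0.3953, 0.1105, 0.2231]
ee_rot: [[-0.971, -0.239, 0.001], [-0.239, 0.971, 0.001], [-0.001, 0.0, -1.0]]
wrist_force: [0.6, -0.4, 0.3]
gripper_width: 0.693
gripper_force: 0.0
```

Request:
{"op": "apply_moves", "data": {
  "moves": [
    [[-0.0126, 0.0357, 0], 0],
    [[-0.0126, 0.0357, 0], 0],
    [[-0.0126, 0.0357, 0], 0],
    [[-0.0126, 0.0357, 0], 0],
    [[-0.0126, 0.0357, 0], 0]
  ]
}}

```text
time_s: 3.48
tcp_pos: [0.414, 0.2988, 0.2228]
ee_rot: [[-0.971, -0.239, 0.0], [-0.239, 0.971, 0.0], [-0.001, 0.0, -1.0]]
wrist_force: [0.6, 0.4, 0.4]
gripper_width: 0.692
gripper_force: 0.0
```

```bash
python3 - <<'E'
from h import *
p=imaging.capture("wrist"); cv2.imwrite("pics/w1.png",p["frame"]); s=r.sense()
print(p["eye"],s["tcp_pos"],s["joints"].round(1))
for t,z in [("cap",0),("cap_grip",.05)]:
    for o in models.place_of(p,t)[:4]:
        u=px(o["at"]); print(t,round(o["confidence"],2),u.round(1),atz(p,u,z)[:2])
E
```

```text
[0.34025151 0.28118118 0.38448434] [0.41591313 0.30480738 0.22251553] [ 5.430e+01  1.120e+01 -1.490e+01  1.000e-01 -6.360e+01 -1.303e+02]
cap 0.7 [425.9 189.4] [0.40124114 0.44272088]
cap 0.58 [  8.  188.6] [ 0.53683221 -0.11463706]
cap 0.57 [391.9 251. ] [0.50054805 0.4254887 ]
cap 0.55 [249.4 306.4] [0.64263348 0.24048935]
cap_grip 0.76 [441.2 198.9] [0.40008752 0.4435123 ]
cap_grip 0.56 [375.4 200.9] [0.4212783  0.36747896]
```

View pics/w1.png

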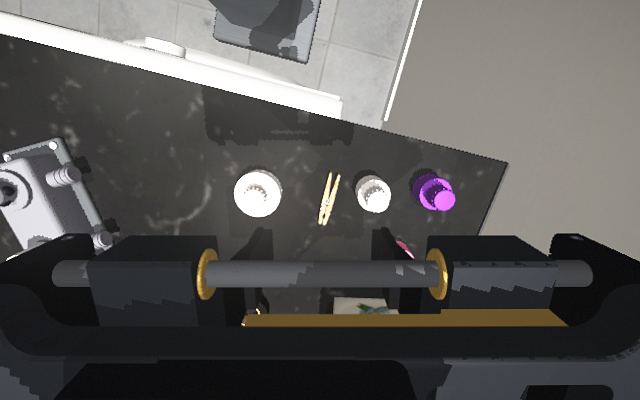

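Wrist view: wide cap (257,193), peg_two (329,198), the white narrow cap (373,195), purple (435,195). I'll go above it and look closer.

Request:
{"op": "apply_moves", "data": {
  "moves": [
    [[-0.0072, 0.0211, 0.033], 0],
    [[-0.0072, 0.0211, 0.033], 0],
    [[-0.0072, 0.0211, 0.033], 0],
    [[0, 0, 0], 0]
  ]
}}

```text
time_s: 3.97
tcp_pos: [0.4178, 0.3622, 0.1165]
ee_rot: [[-0.971, -0.238, -0.008], [-0.238, 0.971, -0.009], [0.01, -0.007, -1.0]]
wrist_force: [0.3, -0.8, -0.6]
gripper_width: 0.692
gripper_force: 0.0
```

```bash
python3 - <<'E'
from h import *
p=imaging.capture("wrist"); s=r.sense()
print(p["eye"],s["tcp_pos"],s["ee_rot"].round(4))
im=p["frame"].copy()
for t,z in [("cap",0),("cap_grip",.05)]:
    for o in models.place_of(p,t)[:3]:
        u=px(o["at"]); print(t,round(o["confidence"],2),u.round(1),atz(p,u,z)[:2])
for o in models.cut_out(p,"cap")[:3]: print(o["confidence"],np.array(o["extent"])*[640,400,640,400])
th=np.linspace(0,6.28,40)
c=(0.422,0.371)
for rad,z in((.013,.058),(.021,.03),(.021,0)):
    P=proj(p,np.c_[c[0]+rad*np.cos(th),c[1]+rad*np.sin(th),th*0+z]); cv2.polylines(im,[P.round().astype(int)],True,(0,0,255),1)
cv2.imwrite("pics/w2.png",cv2.resize(im[130:290,220:440],(770,560)))
E
```

```text
[0.34545781 0.34615243 0.27886385] [0.41862757 0.36175793 0.11957267] [[-0.9711 -0.2386 -0.0053]
 [-0.2386  0.9711 -0.0073]
 [ 0.0069 -0.0059 -1.    ]]
cap 0.96 [407.8 199.6] [0.40149383 0.44592861]
cap 0.83 [361.1 282.7] [0.50249629 0.4262397 ]
cap 0.56 [330.3 199.2] [0.41956184 0.3709325 ]
cap_grip 0.96 [423.4 215.1] [0.40104667 0.44477639]
cap_grip 0.93 [332.2 213.8] [0.4180805  0.37111479]
cap_grip 0.69 [374.6 311.4] [0.49992227 0.43195675]
0.95 [384.704 177.08   55.68   54.08 ]
0.83 [304.32  178.08   49.088  58.2  ]
0.69 [341.184 283.12   44.672  32.6  ]
```

View pics/w2.png

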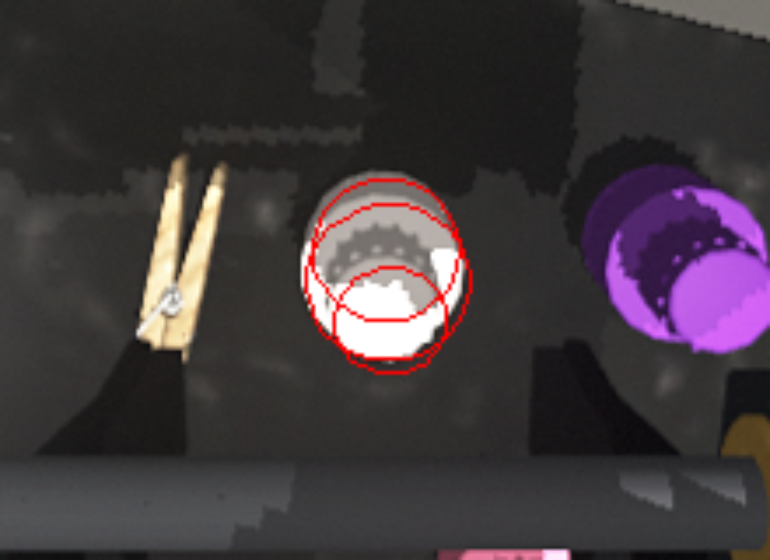

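Request:
{"op": "apply_moves", "data": {
  "moves": [
    [[0, 0, 0], 0],
    [[0, 0, 0], 0]
  ]
}}

```text
time_s: 4.33
tcp_pos: [0.4207, 0.3633, 0.1257]
ee_rot: [[-0.971, -0.238, 0.002], [-0.238, 0.971, 0.003], [-0.003, 0.002, -1.0]]
wrist_force: [0.2, -0.1, -0.5]
gripper_width: 0.687
gripper_force: 0.0
```

Request:
{"op": "apply_moves", "data": {
  "moves": [
    [[0, 0.0037, 0.01], 0],
    [[0, 0.0037, 0.02], 0],
    [[0, 0, 0.025], 0],
    [[0, 0, 0.015], 0],
    [[0, 0, 0], 0]
  ]
}}

```text
time_s: 4.75
tcp_pos: [0.4166, 0.3685, 0.0503]
ee_rot: [[-0.971, -0.238, -0.004], [-0.237, 0.971, -0.005], [0.005, -0.004, -1.0]]
wrist_force: [0.6, -0.6, -0.3]
gripper_width: 0.688
gripper_force: 0.0
```

Request:
{"op": "apply_moves", "data": {
  "moves": [
    [[0, 0, 0], 0],
    [[0, 0, 0], 0],
    [[0, 0, 0], 0]
  ]
}}

```text
time_s: 5.0
tcp_pos: [0.419, 0.3716, 0.055]
ee_rot: [[-0.971, -0.239, 0.002], [-0.239, 0.971, 0.002], [-0.002, 0.002, -1.0]]
wrist_force: [0.4, 0.3, -0.2]
gripper_width: 0.69
gripper_force: 0.0
```

Request:
{"op": "apply_moves", "data": {
  "moves": [
    [[0, -0.0005, 0.007], 0],
    [[0, 0, 0.007], 0],
    [[0, 0, 0.007], 0],
    [[0, 0, 0], 0],
    [[0, 0, 0], 0]
  ]
}}

```text
time_s: 5.42
tcp_pos: [0.4182, 0.3698, 0.0318]
ee_rot: [[-0.971, -0.238, -0.001], [-0.238, 0.971, -0.001], [0.001, -0.001, -1.0]]
wrist_force: [0.6, -0.4, 0.7]
gripper_width: 0.689
gripper_force: 0.0
```

Request:
{"op": "apply_moves", "data": {
  "moves": [
    [[0, 0, 0], 0],
    [[0, 0, 0], 0],
    [[0, 0, 0], 0],
    [[0, 0, 0], 0],
    [[0, 0, 0], 0]
  ],
  "hand": 0
}}

```text
time_s: 5.83
tcp_pos: [0.4185, 0.3703, 0.0327]
ee_rot: [[-0.971, -0.239, 0.0], [-0.239, 0.971, 0.0], [-0.0, 0.0, -1.0]]
wrist_force: [-0.6, -0.1, -0.3]
gripper_width: 0.394
gripper_force: 0.0
```

Request:
{"op": "apply_moves", "data": {
  "moves": [
    [[0, 0, 0], 0],
    [[0, 0, 0], 0],
    [[0, 0, 0], 0],
    [[0, 0, 0], 0],
    [[0, 0, 0], 0]
  ]
}}

```text
time_s: 6.25
tcp_pos: [0.4184, 0.3702, 0.0327]
ee_rot: [[-0.971, -0.239, 0.0], [-0.239, 0.971, 0.0], [-0.0, 0.0, -1.0]]
wrist_force: [0.5, -0.5, 2.2]
gripper_width: 0.288
gripper_force: 30.0
```

Request:
{"op": "apply_moves", "data": {
  "moves": [
    [[0, 0, -0.01], 0],
    [[0, 0, -0.025], 0],
    [[0, 0, -0.035], 0],
    [[0, 0, -0.035], 0],
    [[0, 0, -0.025], 0]
  ]
}}

```text
time_s: 6.67
tcp_pos: [0.4191, 0.3709, 0.1664]
ee_rot: [[-0.971, -0.239, 0.003], [-0.239, 0.971, 0.003], [-0.003, 0.002, -1.0]]
wrist_force: [0.5, 0.4, -0.9]
gripper_width: 0.29
gripper_force: 30.0
```

Request:
{"op": "apply_moves", "data": {
  "moves": [
    [[0, -0.02, 0], 0],
    [[0, -0.035, 0], 0],
    [[0, -0.035, 0], 0],
    [[0, -0.035, 0], 0],
    [[0, -0.035, 0], 0]
  ]
}}

```text
time_s: 7.08
tcp_pos: [0.4565, 0.2134, 0.1634]
ee_rot: [[-0.971, -0.239, 0.001], [-0.239, 0.971, 0.001], [-0.001, 0.0, -1.0]]
wrist_force: [0.9, 0.1, -0.6]
gripper_width: 0.289
gripper_force: 30.0
```

Request:
{"op": "apply_moves", "data": {
  "moves": [
    [[0, -0.035, 0], 0],
    [[0, -0.035, 0], 0],
    [[0, -0.035, 0], 0],
    [[0, -0.035, 0], 0],
    [[0, -0.035, 0], 0]
  ]
}}

```text
time_s: 7.5
tcp_pos: [0.4984, 0.0432, 0.1634]
ee_rot: [[-0.971, -0.239, 0.001], [-0.239, 0.971, 0.0], [-0.001, 0.0, -1.0]]
wrist_force: [-0.4, 0.2, -0.4]
gripper_width: 0.287
gripper_force: 30.0
```

Request:
{"op": "apply_moves", "data": {
  "moves": [
    [[0, 0, 0], 0],
    [[0, 0, 0], 0],
    [[0, 0, 0], 0],
    [[0, 0, 0], 0]
  ]
}}

```text
time_s: 7.83
tcp_pos: [0.4982, 0.0456, 0.1629]
ee_rot: [[-0.971, -0.24, 0.0], [-0.24, 0.971, 0.0], [-0.001, 0.0, -1.0]]
wrist_force: [-0.7, -0.3, -0.7]
gripper_width: 0.288
gripper_force: 30.0
```

```bash
python3 - <<'E'
from h import *
p=imaging.capture("wrist"); t=imaging.capture("top"); s=r.sense()
print(p["eye"],s["tcp_pos"],s["ee_rot"].round(4))
im=p["frame"].copy(); it=t["frame"].copy()
for q in(p,t):
  for n,z in [("stud_seat",.06),("stud_balls",.069),("cap_grip",s["tcp_pos"][2]+.019),("cap",s["tcp_pos"][2]-.0327),("valve_block",0)]:
    for o in models.place_of(q,n)[:2]:
        u=px(o["at"]); print(n,round(o["confidence"],2),u.round(1),atz(q,u,z)[:2])
th=np.linspace(0,6.28,40)
c=(0.508,-.055)
for q,i in((p,im),(t,it)):
  for rad,z in((.008,.084),(.024,.06)):
    P=proj(q,np.c_[c[0]+rad*np.cos(th),c[1]+rad*np.sin(th),th*0+z]); cv2.polylines(i,[P.round().astype(int)],True,(0,0,255),1)
    print(P.mean(0))
x,y=P=proj(p,[[*c,.06]])[0].astype(int); x=max(x,60);y=max(y,50)
a=cv2.resize(im[y-50:y+50,x-60:x+60],(480,400),interpolation=0)
cv2.imwrite("pics/w3.png",np.hstack([a,cv2.resize(it[180:240,325:373],(320,400),interpolation=0)]));print(x,y)
cv2.imwrite("pics/w3raw.png",p["frame"]);cv2.imwrite("pics/t3raw.png",t["frame"])
import pickle;pickle.dump([p,t],open("d3.pkl","wb"))
E
```

```text
[0.42454921 0.02789242 0.3245232 ] [0.49821592 0.0458597  0.16276048] [[-9.707e-01 -2.403e-01  3.000e-04]
 [-2.403e-01  9.707e-01  2.000e-04]
 [-3.000e-04  1.000e-04 -1.000e+00]]
stud_seat 0.91 [214.8 183.3] [ 0.50801265 -0.05453198]
stud_balls 0.94 [210.5 185.1] [ 0.50772341 -0.05527021]
stud_balls 0.47 [42.5 77.1] [ 0.44987211 -0.20260406]
cap_grip 0.9 [322.5 258.4] [0.49724938 0.04617449]
cap 0.81 [617.2 259. ] [0.47185508 0.26667573]
cap 0.75 [322.  227.1] [0.49955356 0.04649123]
valve_block 0.59 [246.  209.9] [ 0.55008817 -0.03299422]
stud_seat 0.88 [355.5 211.2] [ 0.51428873 -0.06218657]
stud_balls 0.65 [352.4 213.5] [ 0.50674217 -0.05200226]
stud_balls 0.57 [254.  175.6] [0.62287925 0.22732289]
cap_grip 0.77 [178.5 256.2] [0.39494687 0.39675898]
cap_grip 0.66 [182.3 219.9] [0.48562803 0.39034849]
cap 0.63 [191.2 221.9] [0.48599937 0.38414567]
cap 0.51 [182.4 257. ] [0.39408445 0.40428225]
valve_block 0.81 [341.6 201.9] [ 0.55166253 -0.02779478]
[204.27691951 189.7079371 ]
[214.18163449 183.4777001 ]
[353.95875823 212.25467039]
[353.09465986 213.23837612]
214 183
```

View pics/w3.png

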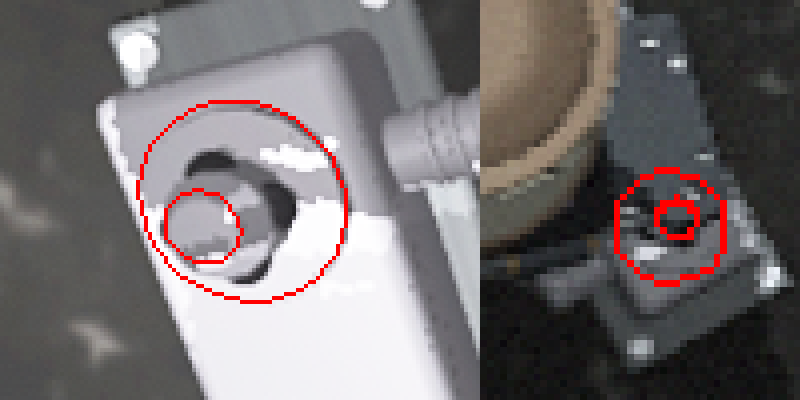

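The overlay of the stud tip (204,190) and collar (214,183) fits with the stud at (0.508, -0.055), and the cap sits on the tool axis. Moving over the stud.

Request:
{"op": "apply_moves", "data": {
  "moves": [
    [[0.003, -0.02, 0], 0],
    [[0.004, -0.03, 0], 0],
    [[0.004, -0.03, 0], 0],
    [[0.004, -0.0205, 0], 0],
    [[0, 0, 0], 0]
  ]
}}

```text
time_s: 8.85
tcp_pos: [0.5075, -0.0591, 0.1624]
ee_rot: [[-0.972, -0.235, -0.001], [-0.235, 0.972, -0.001], [0.001, -0.0, -1.0]]
wrist_force: [0.4, -0.1, -0.5]
gripper_width: 0.291
gripper_force: 30.0
```

Request:
{"op": "apply_moves", "data": {
  "moves": [
    [[0, 0, 0.015], 0],
    [[0, 0, 0.015], 0],
    [[0, 0, 0], 0],
    [[0, 0, 0], 0],
    [[0, 0, 0], 0]
  ]
}}

```text
time_s: 9.27
tcp_pos: [0.5083, -0.056, 0.1333]
ee_rot: [[-0.971, -0.239, 0.001], [-0.239, 0.971, -0.0], [-0.001, -0.0, -1.0]]
wrist_force: [0.8, 0.6, 0.5]
gripper_width: 0.289
gripper_force: 30.0
```

```bash
python3 - <<'E'
from h import *
p=imaging.capture("wrist"); t=imaging.capture("scene"); s=r.sense()
c=s["tcp_pos"]; print(c,s["wrist_force"])
ims=[]
for q in(p,t):
  for n,z in [("stud_seat",.06),("stud_balls",.069),("cap_grip",c[2]+.0173),("cap",c[2]-.0327)]:
    for o in models.place_of(q,n)[:1]:
        u=px(o["at"]); print(n,round(o["confidence"],2),u.round(1),atz(q,u,z)[:2])
  i=q["frame"].copy(); th=np.linspace(0,6.28,40); b=c[2]-.0327
  for (x,y),rad,z,col in(((.508,-.055),.008,.084,(0,0,255)),((.508,-.055),.024,.06,(0,0,255)),(c[:2],.021,b,(0,255,0)),(c[:2],.021,b+.03,(0,255,0))):
    P=proj(q,np.c_[x+rad*np.cos(th),y+rad*np.sin(th),th*0+z]); cv2.polylines(i,[P.round().astype(int)],True,col,1)
  x,y=P.mean(0).astype(int); ims.append(cv2.resize(i[y-40:y+60,x-50:x+50],(400,400),interpolation=0))
cv2.imwrite("pics/w4.png",np.hstack(ims))
E
```

```text
[ 0.5084094  -0.05595529  0.1335158 ] [-0.82181027  0.34877097  0.8618353 ]
stud_seat 0.57 [320.6 208.4] [ 0.5090561 -0.0564373]
stud_balls 0.97 [323.9 212.5] [ 0.50896492 -0.0536058 ]
cap_grip 0.93 [323.1 260.9] [ 0.50937652 -0.05451396]
stud_seat 0.63 [350.  218.7] [ 0.521022   -0.04279286]
stud_balls 0.76 [356.  216.5] [ 0.52709059 -0.05683438]
cap_grip 0.8 [212.5 180.3] [0.29487747 0.20735305]
cap 0.91 [349.9 206.8] [ 0.50690476 -0.05456642]
```

View pics/w4.png

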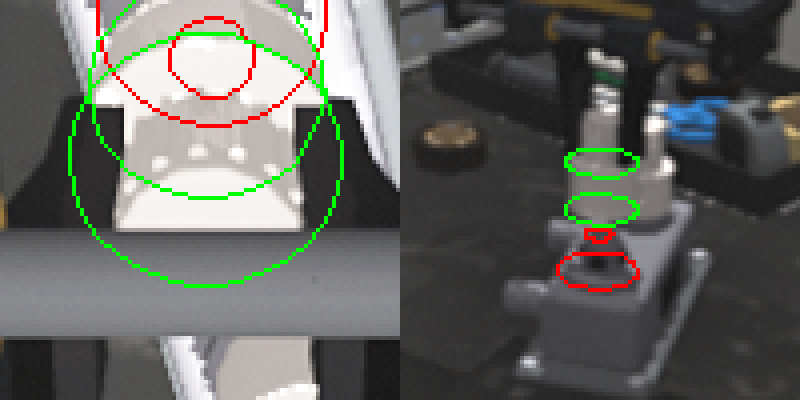

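The cap hangs upright and centred above the stud in both views. Descending to just above the balls.

Request:
{"op": "apply_moves", "data": {
  "moves": [
    [[0, 0.0005, 0.006], 0],
    [[0, 0, 0.006], 0],
    [[0, 0, 0.006], 0],
    [[0, 0, 0.005], 0],
    [[0, 0, 0], 0]
  ]
}}

```text
time_s: 10.18
tcp_pos: [0.5072, -0.0558, 0.1081]
ee_rot: [[-0.971, -0.238, -0.002], [-0.238, 0.971, -0.0], [0.002, 0.0, -1.0]]
wrist_force: [-0.1, 1.0, -0.0]
gripper_width: 0.287
gripper_force: 30.0
```

Request:
{"op": "apply_moves", "data": {
  "moves": [
    [[0, 0, 0], 0],
    [[0, 0, 0], 0]
  ]
}}

```text
time_s: 10.35
tcp_pos: [0.5076, -0.0559, 0.1095]
ee_rot: [[-0.971, -0.239, -0.0], [-0.239, 0.971, -0.0], [0.001, -0.0, -1.0]]
wrist_force: [0.1, -0.0, 0.7]
gripper_width: 0.293
gripper_force: 30.0
```

Request:
{"op": "apply_moves", "data": {
  "moves": [
    [[0, 0, 0.003], 0],
    [[0, 0, 0.003], 0],
    [[0, 0, 0.002], 0],
    [[0, 0, 0.001], 0],
    [[0, 0, 0], 0]
  ]
}}

```text
time_s: 10.77
tcp_pos: [0.5093, -0.0557, 0.1023]
ee_rot: [[-0.971, -0.24, 0.004], [-0.24, 0.971, -0.0], [-0.004, -0.001, -1.0]]
wrist_force: [-0.4, 0.2, 6.4]
gripper_width: 0.294
gripper_force: 30.0
```

Request:
{"op": "apply_moves", "data": {
  "moves": [
    [[0, 0, 0.002], 0],
    [[0, 0, 0.001], 0],
    [[0, 0, 0.001], 0],
    [[0, 0, 0], 0],
    [[0, 0, 0], 0]
  ]
}}

```text
time_s: 11.18
tcp_pos: [0.508, -0.0557, 0.0956]
ee_rot: [[-0.971, -0.238, 0.001], [-0.238, 0.971, 0.0], [-0.001, 0.0, -1.0]]
wrist_force: [4.7, -0.6, -8.4]
gripper_width: 0.29
gripper_force: 30.0
```

Request:
{"op": "apply_moves", "data": {
  "moves": [
    [[0, 0, 0.001], 0],
    [[0, 0, 0.001], 0],
    [[0, 0, 0.001], 0],
    [[0, 0, 0], 0],
    [[0, 0, 0], 0]
  ]
}}

```text
time_s: 11.6
tcp_pos: [0.5077, -0.0558, 0.0939]
ee_rot: [[-0.971, -0.239, 0.0], [-0.239, 0.971, 0.0], [-0.0, -0.0, -1.0]]
wrist_force: [2.5, 0.8, -1.0]
gripper_width: 0.291
gripper_force: 30.0
```

Request:
{"op": "apply_moves", "data": {
  "moves": [
    [[0, 0, 0.001], 0],
    [[0, 0, 0], 0],
    [[0, 0, 0], 0]
  ]
}}

```text
time_s: 11.85
tcp_pos: [0.5078, -0.0559, 0.0928]
ee_rot: [[-0.971, -0.239, 0.0], [-0.239, 0.971, -0.0], [-0.0, -0.0, -1.0]]
wrist_force: [2.0, 0.8, 0.1]
gripper_width: 0.293
gripper_force: 30.0
```

Request:
{"op": "apply_moves", "data": {
  "moves": [
    [[0, 0, 0.001], 0],
    [[0, 0, 0], 0],
    [[0, 0, 0], 0]
  ]
}}

```text
time_s: 12.1
tcp_pos: [0.5081, -0.0558, 0.0926]
ee_rot: [[-0.971, -0.239, 0.001], [-0.239, 0.971, -0.0], [-0.001, -0.0, -1.0]]
wrist_force: [0.9, 1.6, 5.9]
gripper_width: 0.286
gripper_force: 30.0
```

Request:
{"op": "apply_moves", "data": {
  "moves": [
    [[0, 0, 0.001], 0],
    [[0, 0, 0], 0],
    [[0, 0, 0], 0]
  ]
}}

```text
time_s: 12.35
tcp_pos: [0.5081, -0.0558, 0.0926]
ee_rot: [[-0.971, -0.239, 0.002], [-0.239, 0.971, -0.0], [-0.001, -0.001, -1.0]]
wrist_force: [-0.9, 0.9, 11.5]
gripper_width: 0.293
gripper_force: 30.0
```

Request:
{"op": "apply_moves", "data": {
  "moves": [
    [[0, 0, 0.001], 0],
    [[0, 0, 0.001], 0],
    [[0, 0, 0], 0],
    [[0, 0, 0], 0],
    [[0, 0, 0], 0]
  ]
}}

```text
time_s: 12.77
tcp_pos: [0.5082, -0.0558, 0.0925]
ee_rot: [[-0.971, -0.24, 0.002], [-0.24, 0.971, -0.001], [-0.002, -0.001, -1.0]]
wrist_force: [-5.5, 3.9, 22.0]
gripper_width: 0.286
gripper_force: 30.0
```

Request:
{"op": "apply_moves", "data": {
  "moves": [
    [[0, 0, 0], 0],
    [[0, 0, 0], 0],
    [[0, 0, 0], 0],
    [[0, 0, 0], 0]
  ]
}}

```text
time_s: 13.1
tcp_pos: [0.5082, -0.0558, 0.0925]
ee_rot: [[-0.971, -0.24, 0.002], [-0.24, 0.971, -0.001], [-0.002, -0.001, -1.0]]
wrist_force: [-6.1, 2.4, 22.6]
gripper_width: 0.292
gripper_force: 30.0
```

```bash
python3 - <<'E'
from h import *
t=imaging.capture("scene"); s=r.sense(); print(s["tcp_pos"],s["wrist_force"],s["gripper_force"])
cv2.imwrite("pics/f.png",cv2.resize(t["frame"][170:270,280:420],(700,500)))
E
```

```text
[ 0.50822153 -0.05581213  0.09247171] [-5.63176249  3.30793878 23.37640918] 30.006886278279126
```

View pics/f.png

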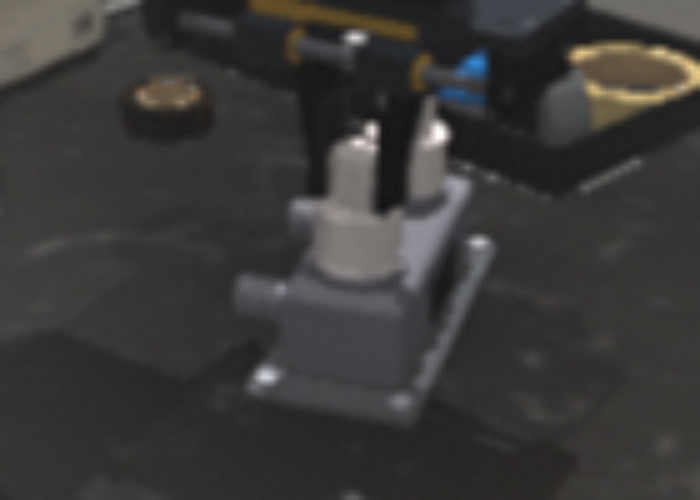

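The cap sits flush and upright on its collar (crop pixel 355,245), held by the grip and pressed at about 23 N.

```bash
python3 -c "
from station import r
print(r.finish_job())"
```

```text
the job is handed in; nothing more can be done
None
```

The narrow white cap is pressed through the click and fully home on the bare outlet's collar, still held by its grip and pressed down at about 23 N; the job is handed in, but no verdict came back.

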